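# Shift the board conveyor into third

## Task

The gated lever of the circuit-board conveyor stands somewhere in the left-hand pair of slots of its H gate (left and right as the robot sees them). Push it with the fingertips or the outside of the fingers, gently and without taking it between them, across to the right-hand side and then forward, away from the robot, fully home into the third slot (far right, three studs). Leave the carrier stack, the bottle and the brush where they are, and finish with the hand clear of everything.

Things in the scene. Friction and masses are not known exactly. Their poses are not given: they have to be found in the camera images.
- selector: Fixed white selector box, 170 x 180 mm (x, y), 90 mm high, with an aluminium gate plate on top. Origin: centre of its underside, on the bench. x points forward, away from the robot (turned at most 0.35 rad), y to the left, z up. A fixed roller conveyor up to 60 mm high stands behind it (x 100 to 250, y -128 to 128 mm).
- gate (a point): Centre of the gate plate's upper face, 90 mm above the bench, axes as the box. The opening is 80 (x) by 66 mm (y); tongues 20 mm wide (y -10 to 10) run in from its far and near edges to x = 10 and -10 mm, leaving an H: left and right columns along x, joined by a crossway along y at x = 0. The plate is marked with 6 mm studs: 1 far left, 2 near left, 3 far right, 4 near right.
- slot3 (a point): Middle of the far end of the third slot at the plate's upper face: 30 mm forward and 22 mm to the right of the gate's centre. Three studs stand in a row 24 mm further forward.
- pivot (a point): Where the lever's two hinges cross: inside the box, 10 mm above the bench under the gate's centre, axes as the box. With F = lever_fore and A = lever_across, the knob's centre is at (170 cos A sin F, -170 sin A, 170 cos A cos F) mm from here.
- lever_fore (a joint): Lean of the lever along the box's x, rad: 0 upright (in the crossway), positive forward; stops at -0.36 and 0.36 (slot 3 fully home: 0.36). It stays where it is left, no spring; 3 to 6 N at the knob move it. Within about 0.05 of 0 it can pass through the crossway. Starts anywhere from -0.34 to 0.34.
- lever_across (a joint): Lean of the lever sideways, rad: positive to the right (the box's -y); stops at -0.27 (left column) and 0.27 (right column). Starts in the left column, about -0.26. It must be beyond about 0.21 to go into slot 3. It stays where it is left; 3 to 6 N at the knob move it.
- knob (a point): Centre of the lever's black ball knob, 38 mm in diameter, 170 mm from the pivot; z points up along the lever. Below it a 12 mm steel rod. Push it sideways with under 40 N. It counts as taken between the fingers, a failure, if the point between the finger pads comes within 13 mm of the lever's axis (its x and y) and less than 22 mm above the knob's centre.
- carriers: Bystander, loose: stack of black board carriers 120 x 70 mm, about 52 mm high, to the left of the box. Origin: centre of its underside.
- bottle: Bystander, loose: white bottle with a black cap, 44 mm in diameter, 110 mm high, upright, to the right of the box. Origin: centre of its underside.
- brush: Bystander, loose: flat brush 200 mm long and 42 mm wide, 20 mm high, lying on the bench on the robot's side of the box. Origin: its underside, near its middle.

How it is judged:
By the outcome, as a careful person would: the job done as asked, in the order asked, and still so for the second after the job is handed in, with the robot touching nothing.
It also fails if it takes over 48 s, if anything falls off the work surface, if the arm or the gripper's body presses on something with over 40 N, if the wrist force passes 120 N, or if a joint passes its speed limit or range.

## Robot

A 6-joint arm with a two-finger parallel gripper is mounted at the origin on the work surface. World frame = base frame: x ahead of the robot, y to its left, z up, the work surface at z = 0. Lengths are in m, angles in rad, forces in N, time in s.
With the tool pointing down it reaches from about 0.3 to 0.875 m from the base axis. Payload 4.2 kg.
Tool frame: the origin (TCP) lies on the centre line of the jaws, within the pads' length; the fingertips stand 19 mm ahead of it and the grasp point (between the pads) is the TCP; z points along the fingers, y is the line along which they close (so a half turn about z gives the same grasp; the last joint's range is limited). The gripper opens to 85 mm and grips with 20 to 120 N. Pads are 22 mm wide; open, the fingers measure 114 mm over their backs; the gripper's body (76 mm by 85 mm) begins 54 mm behind the grasp point. The pads swing forward as they close: fully open they stand 13 mm farther back than shut.
Start: joints at [-1.233, 0.32, 1.565, -0, 1.257, -0.02], TCP at [0.201, -0.539, 0.228] pointing down, gripper open.
Joint ranges: [-3.11, 3.11], [-0.84, 2.01], [0.21, 2.61], [-1.34, 4.49], [0.05, 2.63], [-2.56, 2.56]. Speed limits (rad/s): [2.57, 2.57, 3.14, 3.14, 3.14, 3.14].

## Interface

Orientations are given as [roll, pitch, yaw] about the fixed x, y, z axes, in that order (R = Rz(yaw) Ry(pitch) Rx(roll)).
In Python, from rig import robot, viewer, order, finder gives the robot as it stands. The module is installed in compiled form; this text tells all that it offers.
- The arm moves only by the tool move_arm, never from a script. Its argument "series" is a list of rows, each an object with "claw": the finger opening in mm, from 0 to 85.4; "travel": the shift along the tool's x, y, z as a fraction of full scale, a list of three; "dr": the turn, a rotation vector about the tool's x, y, z as a fraction of full scale, a list of three. In form: [{"claw": claw, "travel": [tx, ty, tz], "dr": [ax, ay, az]}, ...]. A call has 1 to 10 rows; each row shifts and turns the commanded pose from where the row before left it, along the tool's axes as they then stand; what a row does not reach is not made up. Full scale, the value 1, is 0.8 m for a shift and 90 degrees for a turn. A row lasts 1/8 s, in which the tool goes at most 62.5 mm and 10.7 degrees, less where a joint would pass 70% of its speed; a pose out of reach is approached as far as the arm can. A call with a number of a shift or a turn outside -1 to 1 is refused whole. A call with a gripper value outside its range is refused whole. The fingers move at their own pace and stop on an object; "newtons" is the grip in N (left out, the last holds). Time passes only in rows, so rows that do not move let the fingers close. It gives the time, the measured TCP pose, the force, the opening and the grip force at its end, in the units of the state.
- robot.get_obs(): the state, without advancing time (a new reading comes with each control period).
- viewer.read_camera(name): name is "scene" or "side" or "wrist"; returns the picture (480x640x3 uint8, red, green, blue); there is no depth.
- viewer.camera_model(name): a dict with "intrinsics" (3x3 intrinsics, pixels), "R" (3x3) and "t" (3): a world point X has camera coordinates R X + t. Camera axes: x right, y down, z forward; pixel columns grow to the right and rows downward; lengths in m; the calibration is good to about 2 mm. The wrist camera is an equidistant fisheye: a pixel r from the principal point sees the ray r / f radians off the axis. A picture is of the moment at which its call begins: read the wrist's pose just before it. camera_model takes no time and is no camera call; for the wrist camera it gives the pose at the moment of the call.
- order.sign_off(): hands the job in; it is judged then, once.
Trained networks look in the newest picture that a camera, given by its name, has taken for a name from the list of things; names that differ only in an ending like _2 or _b are one class to them, and where a whole thing is asked for, a point or a joint stands for the part that bears it (a point fixed in the world has none). Each returns a list of dicts, best first, with "confidence" (0 to 1); they miss things now and then, are a little off and sometimes report something else, mostly with a low value. They report only what shows in the picture. A call takes as long as a camera call.
- finder.regions_of(name, camera): "pixels" (480x640 bool, what is visible of it) and "at" ([column, row] in pixels, amid what is visible of it).
The state is a dict: "time": time; "joints": joint angles; "qvel": joint speeds; "effort": joint torques, N m; "ee_pos": TCP position; "ee_rot": TCP orientation; "wrist_force": force on the tool from outside, world axes, zero at the start; "moment": the same for the moment, N m; "opening": opening from 0.0 (shut) to 1.0 (fully open); "grasp_force": force on a finger pad.
Only numpy, scipy, OpenCV 4.12 (cv2) and the standard library are available. Lean on these libraries where they do the work, as an engineer would, in place of code of your own. Each camera call takes 0.05 s, during which the arm holds its last target. There are 200 camera calls.

## Working session

There is one attempt and no reset: what is moved stays moved. The work goes in short steps, Python scripts to look and compute and a tool call to move; the robot and the scene stay as the last step left them, time stands still between calls to the robot, and variables do not carry over. Pictures are saved under pics/ and viewed, at most 10 in all, crops included, and the job is handed in when it is done.

Besides the shell and the picture viewer there is one more tool, called after ">>>" as name(argument=value, ...) on one line, values as JSON. move_arm: Moves the arm, as the interface text tells. Its arguments: {"type":"object","properties":{"series":{"type":"array","items":{"type":"object","properties":{"claw":{"type":"number"},"travel":{"type":"array","items":{"type":"number"}},"dr":{"type":"array","items":{"type":"number"}}}}},"newtons":{"type":"number"}},"required":["series"]}

```bash
mkdir -p pics; python3 - <<'E'
from rig import robot, viewer, order, finder
import cv2,numpy as np
for c in ["scene","side"]:
    im=viewer.read_camera(c); cv2.imwrite(f"pics/{c}0.png",im[:,:,::-1])
    m=viewer.camera_model(c); print(c,np.round(m["intrinsics"],1).tolist(),np.round(m["R"],3).tolist(),np.round(m["t"],3).tolist())
    for n in ["knob","gate","slot3","selector","bottle","carriers","brush"]:
        r=finder.regions_of(n,c)
        print(n,[(round(d["confidence"],2),np.round(d["at"],1).tolist(),int(d["pixels"].sum())) for d in r[:2]])
o=robot.get_obs(); print(o)
E
```

```text
scene [[609.7, 0.0, 318.2], [0.0, 609.7, 234.2], [0.0, 0.0, 1.0]] [[0.326, 0.945, 0.006], [0.625, -0.211, -0.752], [-0.709, 0.249, -0.66]] [-0.209, -0.234, 1.491]
knob [(0.55, [359.7, 230.1], 807)]
gate [(0.67, [343.1, 330.4], 23466)]
slot3 [(0.73, [345.3, 326.1], 22800)]
selector []
bottle [(0.93, [223.5, 299.3], 1258)]
carriers [(0.64, [469.0, 300.6], 3169)]
brush [(0.6, [338.3, 229.9], 577)]
side [[571.0, 0.0, 310.5], [0.0, 571.0, 239.4], [0.0, 0.0, 1.0]] [[-0.828, -0.561, 0.007], [-0.326, 0.471, -0.819], [0.457, -0.68, -0.573]] [0.465, 0.242, 0.786]
knob [(0.7, [267.3, 215.1], 712)]
gate [(0.89, [260.7, 253.2], 18299)]
slot3 [(0.68, [262.0, 249.6], 18142)]
selector [(0.9, [263.3, 252.8], 18078)]
bottle [(0.69, [352.9, 216.4], 959), (0.58, [263.5, 213.3], 656)]
carriers [(0.84, [155.7, 319.4], 3745)]
brush [(0.86, [325.9, 342.7], 2393)]
{'time': 0.8, 'joints': array([-1.23301148e+00,  3.19548244e-01,  1.56451906e+00,  3.11506104e-05,
        1.25739858e+00, -2.00119588e-02]), 'qvel': array([ 4.39286143e-04,  1.29230818e-03,  6.66449242e-04, -7.15309918e-04,
       -5.74671052e-05, -2.74918763e-03]), 'effort': array([ 7.48731986e-05, -4.15368998e+01, -2.34412819e+01,  3.49336645e-06,
        1.36356934e-04, -5.27595621e-07]), 'ee_pos': array([ 0.20137532, -0.53858599,  0.22776029]), 'ee_rot': array([ 3.14146531e+00, -2.70917824e-05,  3.57787204e-01]), 'wrist_force': array([-1.3055545 , -0.06016475,  0.19022454]), 'moment': array([ 0.00539866,  0.00052269, -0.00572727]), 'grasp_force': 0.0, 'opening': 0.9980868576144069}
```

View pics/scene0.png

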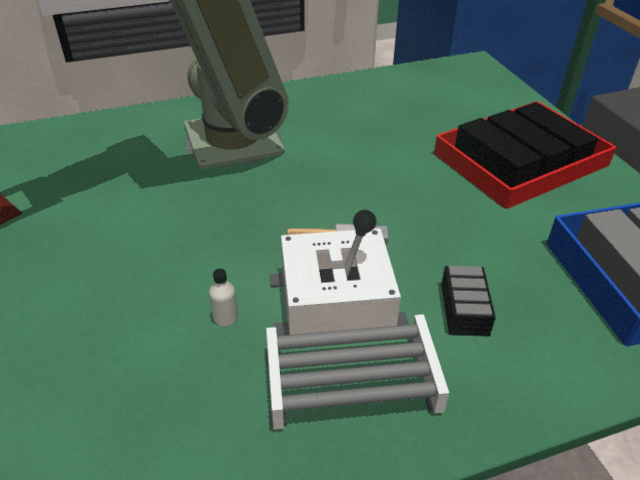

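View pics/side0.png

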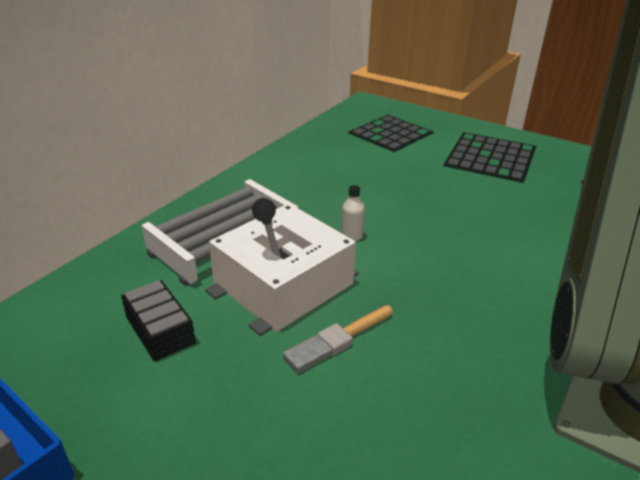

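The scene view faces the robot. The knob is at (364,222) and the plate's screws are near (289,239), (375,236), (391,292) and (296,300). In the side view the knob is at (264,210). I'll zoom in on both.

```bash
python3 - <<'E'
import cv2,numpy as np
a=cv2.imread("pics/scene0.png")[200:340,265:415]; b=cv2.imread("pics/side0.png")[185:325,205:365]
cv2.imwrite("pics/z0.png",np.vstack([cv2.resize(a,None,fx=4,fy=4,interpolation=2)]))
cv2.imwrite("pics/z1.png",cv2.resize(b,None,fx=4,fy=4,interpolation=2))
E
```

```text
(no output)
```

View pics/z0.png

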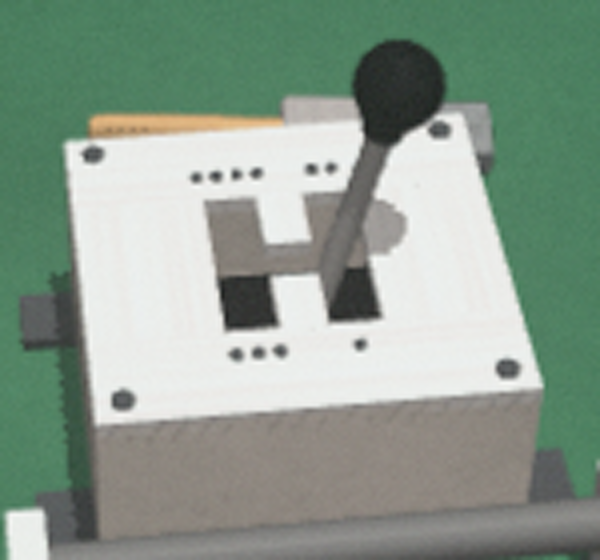

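View pics/z1.png

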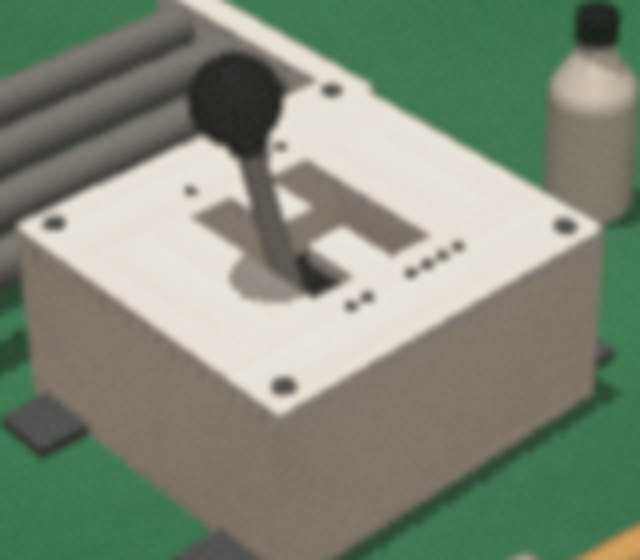

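The zooms show the plate corners, the H opening and the knob clearly. The lever stands in the left column. Next I fit the poses from both views.

```bash
cat > h.py <<'E'
import numpy as np
from rig import viewer
def proj(c,X):
    m=viewer.camera_model(c); p=(np.asarray(X)@np.array(m["R"]).T+m["t"]); q=p@np.array(m["intrinsics"]).T
    return q[:,:2]/q[:,2:]
S=lambda a:np.array(a)/4+[265-.4,200-.4]
D=lambda a:np.array(a)/4+[205-.4,185-.4]
E
python3 - <<'E'
from h import *
from scipy.optimize import least_squares as ls
from rig import finder
def rz(a): c,s=np.cos(a),np.sin(a); return np.array([[c,-s,0],[s,c,0],[0,0,1]])
C=lambda x,y:[x,y,0]
bs=[C(-.085,-.09),C(.085,-.09),C(.085,.09),C(-.085,.09),C(-.04,-.033),C(.04,-.033),C(.04,-.01),C(.04,.01),C(.04,.033)]
ps=S([[66,142],[97,425],[543,388],[462,113],[205,201],[227,330],[280,325],[330,322],[382,318]])
bd=[C(-.085,-.09),C(-.085,.09),C(.085,.09)]
pd=D([[600,230],[280,415],[20,228]])
f=lambda v:np.r_[(proj("scene",np.array(bs)@rz(v[3]).T+v[:3])-ps).ravel(),(proj("side",np.array(bd)@rz(v[3]).T+v[:3])-pd).ravel()]
r=ls(f,[.5,-.1,.09,0]); print("gate",r.x,np.round(r.fun,1))
kp=[S([[399,87]]),D([[236,100]])]
k=ls(lambda v:np.r_[(proj("scene",[v])-kp[0]).ravel(),(proj("side",[v])-kp[1]).ravel()],[.5,0,.17])
print("knob",k.x,k.fun)
l=rz(r.x[3]).T@(k.x-[*r.x[:2],.01]); print("local",l,np.linalg.norm(l),"F",np.arctan2(l[0],l[2]),"A",-np.arcsin(l[1]/.17))
print("slot3 knob final",rz(r.x[3])@np.array([.17*np.cos(.27)*np.sin(.36),-.17*np.sin(.27),.17*np.cos(.27)*np.cos(.36)])+[*r.x[:2],.01])
E
```

```text
gate [ 0.58270577  0.05411255  0.09068895 -0.21755119] [-0.  -0.2 -0.3 -0.1  0.4 -0.   0.4 -0.1 -0.2 -0.3 -0.2  0.4  0.5  0.6
  0.   0.4  0.8  0.3  1.6 -0.3  0.3  0.3 -0.3 -0.5]
knob [0.585242   0.09708301 0.17528841] [ 0.27406468  0.13652251  0.27161553 -0.11367298]
local [-0.00679826  0.04250502  0.16528841] 0.17080149930432523 F -0.04110650188613076 A -0.25271074501315083
slot3 knob final [ 0.62927521 -0.00262056  0.16333832]
```

>>> move_arm(series=[{"claw":0,"travel":[0,0,-0.01],"dr":[0,0,0.0917]},{"claw":0,"travel":[0,0,-0.01],"dr":[0,0,0.0917]},{"claw":0,"travel":[0,0,-0.01],"dr":[0,0,0.0917]},{"claw":0,"travel":[0,0,-0.01],"dr":[0,0,0.0917]},{"claw":0,"travel":[0.017,-0.0628,0],"dr":[0,0,0]},{"claw":0,"travel":[0.017,-0.0628,0],"dr":[0,0,0]},{"claw":0,"travel":[0.017,-0.0628,0],"dr":[0,0,0]},{"claw":0,"travel":[0.017,-0.0628,0],"dr":[0,0,0]},{"claw":0,"travel":[0.017,-0.0628,0],"dr":[0,0,0]},{"claw":0,"travel":[0.017,-0.0628,0],"dr":[0,0,0]}])

```text
time: 2.05
ee_pos: [0.3469, -0.2605, 0.26]
ee_rot: [3.141, -0.001, -0.219]
wrist_force: [1.1, -0.7, -1.2]
opening: 0.004
grasp_force: 0.0
```

>>> move_arm(series=[{"claw":0,"travel":[0.017,-0.0628,0],"dr":[0,0,0]},{"claw":0,"travel":[0.017,-0.0628,0],"dr":[0,0,0]},{"claw":0,"travel":[0.017,-0.0628,0],"dr":[0,0,0]},{"claw":0,"travel":[0.017,-0.0628,0],"dr":[0,0,0]},{"claw":0,"travel":[0.017,-0.0628,0],"dr":[0,0,0]},{"claw":0,"travel":[0.017,-0.0628,0],"dr":[0,0,0]},{"claw":0,"travel":[0.017,-0.0628,0],"dr":[0,0,0]},{"claw":0,"travel":[0.017,-0.0628,0],"dr":[0,0,0]},{"claw":0,"travel":[0,0,0],"dr":[0,0,0]},{"claw":0,"travel":[0,0,0],"dr":[0,0,0]}])

```text
time: 3.3
ee_pos: [0.5392, 0.1064, 0.2594]
ee_rot: [3.141, 0.001, -0.218]
wrist_force: [-0.1, 0.4, -0.2]
opening: -0.001
grasp_force: 0.0
```

```bash
cat >> h.py <<'E'
from rig import robot
from scipy.spatial.transform import Rotation as Ro
G=np.array([.5827,.0541,0]); YAW=-.2176
RB=Ro.from_euler('z',YAW)
def st():
    o=robot.get_obs(); r=o['ee_rot']
    print("t",round(o['time'],2),"local TCP mm",np.round(RB.inv().apply(np.array(o['ee_pos'])-G)*1e3,1),"rot",np.round(r,4),"F",np.round(o['wrist_force'],1),"op",round(o['opening'],3),"j",np.round(o['joints'],2))
    return o
E
python3 - <<'E'
from h import *
import cv2
st()
b=viewer.read_camera("side"); a=viewer.read_camera("scene")
cv2.imwrite("pics/c1.png",np.hstack([a[120:360,200:500],b[90:330,160:460]])[:,:,::-1])
E
```

```text
t 3.3 local TCP mm [-53.8  41.7 259.4] rot [ 3.1406e+00  7.0000e-04 -2.1800e-01] F [-0.1  0.4 -0.2] op -0.001 j [ 0.17  0.26  1.57 -0.    1.31  1.96]
```

View pics/c1.png

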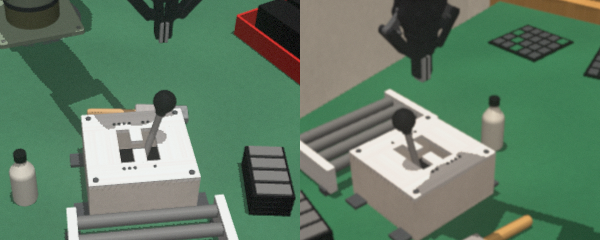

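The shut fingers hang just behind the knob. I'll descend and nudge the lever about 7 mm forward to upright.

>>> move_arm(series=[{"claw":0,"travel":[0,0,0.053],"dr":[0,0,0]},{"claw":0,"travel":[0,0,0.053],"dr":[0,0,0]},{"claw":0,"travel":[0.01,0,0],"dr":[0,0,0]},{"claw":0,"travel":[0.005,0,0],"dr":[0,0,0]},{"claw":0,"travel":[0.004,0,0],"dr":[0,0,0]},{"claw":0,"travel":[0.004,0,0],"dr":[0,0,0]},{"claw":0,"travel":[0.004,0,0],"dr":[0,0,0]},{"claw":0,"travel":[0.002,0,0],"dr":[0,0,0]},{"claw":0,"travel":[0,0,0],"dr":[0,0,0]}])

```text
time: 4.53
ee_pos: [0.5627, 0.1024, 0.1769]
ee_rot: [-3.14, -0.002, -0.218]
wrist_force: [-2.6, 1.9, 6.1]
opening: 0.001
grasp_force: 3.1
```

```bash
cat >> h.py <<'E'
from scipy.optimize import least_squares as ls
from rig import finder
def knob():
    import cv2
    P={}
    for c in ("scene","side"):
        viewer.read_camera(c); r=finder.regions_of("knob",c)
        P[c]=[]
        for d in r[:1]:
            m=(d["pixels"]*255).astype(np.uint8)
            # ball = largest inscribed circle of mask
            dt=cv2.distanceTransform(m,cv2.DIST_L2,5); rr=dt.max(); ys,xs=np.where(dt>rr-.7)
            P[c]=[xs.mean(),ys.mean()]; print(c,round(d["confidence"],2),np.round(P[c],1),"r",round(float(rr),1))
    # one lever: fit F,A
    def X(v): F,A=v; return G+[0,0,.01]+RB.apply([.17*np.cos(A)*np.sin(F),-.17*np.sin(A),.17*np.cos(A)*np.cos(F)])
    k=ls(lambda v:np.r_[tuple((proj(c,[X(v)])[0]-P[c]) for c in P if P[c])],[0,0]); print("F,A",np.round(k.x,3),"res",np.round(k.fun,1),"knob local",np.round(RB.inv().apply(X(k.x)-G)*1e3,1))
E
python3 -c "
from h import *
st();knob()"
```

```text
t 4.53 local TCP mm [-30.   42.8 176.9] rot [-3.140e+00 -1.700e-03 -2.183e-01] F [-2.6  1.9  6.1] op 0.001 j [0.16 0.35 1.65 0.   1.14 1.95]
scene 0.81 [364.9 223.9] r 11.2
side 0.97 [257.2 211.7] r 7.0
F,A [-0.007 -0.279] res [ 2.9  0.5  2.3 -1.6] knob local [ -1.2  46.7 173.4]
```

Contact was made and the lever is at F ≈ 0. Next I go around to its left side.

>>> move_arm(series=[{"claw":0,"travel":[-0.018,0,0],"dr":[0,0,0]},{"claw":0,"travel":[0,-0.035,0],"dr":[0,0,0]},{"claw":0,"travel":[0,-0.034,0],"dr":[0,0,0]},{"claw":0,"travel":[0.03,0,0],"dr":[0,0,0]},{"claw":0,"travel":[0.025,0,0],"dr":[0,0,0]},{"claw":0,"travel":[0,0,0],"dr":[0,0,0]}])

```text
time: 5.48
ee_pos: [0.6035, 0.1491, 0.1746]
ee_rot: [3.141, -0.0, -0.219]
wrist_force: [-0.8, 0.4, 0.1]
opening: -0.002
grasp_force: 0.0
```

```bash
python3 -c "
from h import *
st();knob()"
```

```text
t 5.47 local TCP mm [ -0.3  97.3 174.6] rot [ 3.1413 -0.     -0.2188] F [-0.8  0.4  0.1] op -0.002 j [ 0.22  0.43  1.53 -0.    1.18  2.01]
scene 0.88 [365.5 223.5] r 11.0
side 0.68 [261.6 208.8] r 11.6
F,A [-0.013 -0.257] res [-0.   0.2  0.1  0.1] knob local [ -2.2  43.1 174.4]
```

>>> move_arm(series=[{"claw":0,"travel":[0,0.015,0],"dr":[0,0,0]},{"claw":0,"travel":[0,0.008,0],"dr":[0,0,0]},{"claw":0,"travel":[0,0.008,0],"dr":[0,0,0]},{"claw":0,"travel":[0,0.01,0],"dr":[0,0,0]},{"claw":0,"travel":[0,0.01,0],"dr":[0,0,0]},{"claw":0,"travel":[0,0.01,0],"dr":[0,0,0]},{"claw":0,"travel":[0,0.01,0],"dr":[0,0,0]},{"claw":0,"travel":[0,0.01,0],"dr":[0,0,0]},{"claw":0,"travel":[0,0.01,0],"dr":[0,0,0]},{"claw":0,"travel":[0,0.01,0],"dr":[0,0,0]}])

```text
time: 6.92
ee_pos: [0.5901, 0.0721, 0.1828]
ee_rot: [-3.133, -0.015, -0.219]
wrist_force: [-2.5, 5.1, 29.7]
opening: 0.002
grasp_force: 11.5
```

```bash
python3 -c "
from h import *
st();knob()"
```

```text
t 6.92 local TCP mm [  3.4  19.2 182.8] rot [-3.1334 -0.0146 -0.2187] F [-2.5  5.1 29.7] op 0.002 j [0.1  0.37 1.6  0.   1.15 1.89]
scene 0.81 [337.1 225.2] r 10.0
side 0.59 [284.5 196.1] r 8.6
F,A [-0.002  0.023] res [-0.4 -1.4 -0.8 -1.1] knob local [ -0.4  -4.  180. ]
```

The knob has crossed to the middle, but the upward force (30 N) suggests that the flared part of the fingers above the tips is riding on it. I'll back off, rise so that only the tips touch, and look.

>>> move_arm(series=[{"claw":0,"travel":[0,-0.012,0],"dr":[0,0,0]},{"claw":0,"travel":[0,-0.008,-0.012],"dr":[0,0,0]},{"claw":0,"travel":[0,0,-0.01],"dr":[0,0,0]},{"claw":0,"travel":[0,0,0],"dr":[0,0,0]}])

```text
time: 7.62
ee_pos: [0.5894, 0.0858, 0.1929]
ee_rot: [3.142, -0.001, -0.218]
wrist_force: [0.6, 0.5, 0.3]
opening: -0.001
grasp_force: 0.0
```

```bash
python3 - <<'E'
from h import *
import cv2
st();knob()
b=viewer.read_camera("side"); a=viewer.read_camera("scene")
cv2.imwrite("pics/c2.png",cv2.resize(np.hstack([a[150:300,265:415],b[130:280,205:355]])[:,:,::-1],None,fx=2.6,fy=2.6,interpolation=2))
E
```

```text
t 7.62 local TCP mm [ -0.3  32.4 192.9] rot [ 3.1415e+00 -8.0000e-04 -2.1830e-01] F [0.6 0.5 0.3] op -0.001 j [ 0.13  0.37  1.57 -0.    1.19  1.91]
scene 0.81 [337. 224.] r 12.0
side 0.53 [282.7 194.8] r 11.0
F,A [0.004 0.02 ] res [0.2 0.2 0.3 0. ] knob local [  0.7  -3.4 180. ]
```

View pics/c2.png

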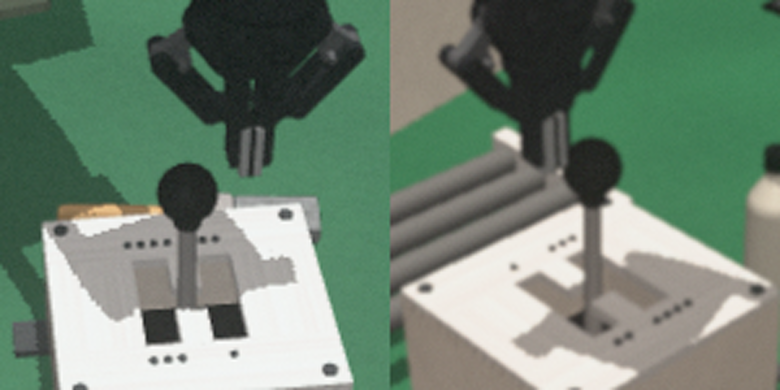

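>>> move_arm(series=[{"claw":0,"travel":[0,0.006,0],"dr":[0,0,0]},{"claw":0,"travel":[0,0.006,0],"dr":[0,0,0]},{"claw":0,"travel":[0,0.006,0],"dr":[0,0,0]},{"claw":0,"travel":[0,0.006,0],"dr":[0,0,0]}])

```text
time: 8.43
ee_pos: [0.5848, 0.0668, 0.1925]
ee_rot: [3.141, -0.0, -0.219]
wrist_force: [0.9, 0.0, 0.5]
opening: 0.003
grasp_force: 0.0
```

```bash
python3 -c "
from h import *
st();knob()"
```

```text
t 8.43 local TCP mm [ -0.7  12.9 192.5] rot [ 3.1415 -0.     -0.2185] F [0.9 0.  0.5] op 0.003 j [ 0.09  0.36  1.59 -0.    1.19  1.88]
scene 0.68 [336.6 224.8] r 11.2
side 0.6 [283.3 197.9] r 8.8
F,A [-0.008  0.016] res [ 0.8 -1.4  0.2 -2.4] knob local [ -1.4  -2.7 180. ]
```

The gap is only about 16 mm with no contact force, so the tips are higher than I assumed. I'll back off before it counts as a grasp and check where the tips are.

>>> move_arm(series=[{"claw":0,"travel":[0,-0.015,0],"dr":[0,0,0]},{"claw":0,"travel":[0,-0.015,0],"dr":[0,0,0]},{"claw":0,"travel":[0,0,0],"dr":[0,0,0]}])

```text
time: 9.0
ee_pos: [0.5904, 0.0921, 0.1924]
ee_rot: [-3.141, -0.0, -0.216]
wrist_force: [-0.1, 0.3, 0.1]
opening: -0.0
grasp_force: 0.0
```

```bash
python3 - <<'E'
from h import *
import cv2
o=st();knob()
Rt=Ro.from_euler('xyz',o['ee_rot'])
pics=[]
for c,(x,y) in {"scene":(285,130),"side":(205,110)}.items():
    a=viewer.read_camera(c)[y:y+150,x:x+150,::-1].copy(); a=cv2.resize(a,None,fx=2.6,fy=2.6,interpolation=2)
    P=[np.array(o['ee_pos'])+Rt.apply([0,0,z]) for z in (-.02,0,.019)]
    for p,col in zip(proj(c,P),[(255,0,0),(0,255,255),(0,0,255)]):
        q=(p+.5-[x,y])*2.6; cv2.circle(a,tuple(int(v) for v in q),3,col,-1)
    pics.append(a)
cv2.imwrite("pics/c3.png",np.hstack(pics))
E
```

```text
t 9.0 local TCP mm [ -0.7  38.7 192.4] rot [-3.1415e+00 -1.0000e-04 -2.1650e-01] F [-0.1  0.3  0.1] op -0.0 j [0.14 0.38 1.57 0.   1.2  1.92]
scene 0.88 [337.4 223.8] r 11.0
side 0.9 [281.6 194.3] r 10.8
F,A [0.01  0.015] res [0.3 0.8 0.6 0.5] knob local [  1.7  -2.6 180. ]
```

View pics/c3.png

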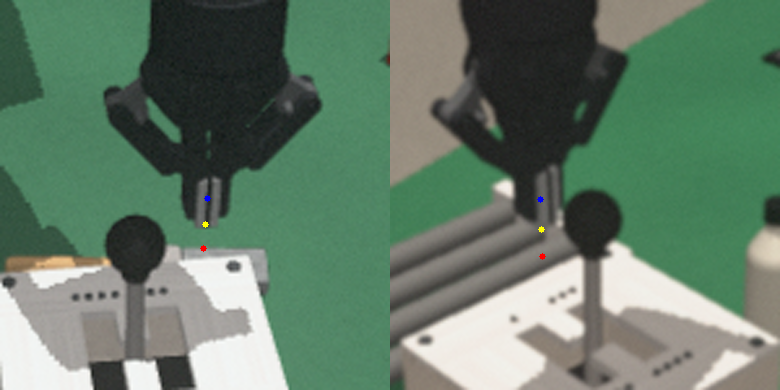

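The overlay shows the shut fingertips almost at the reported TCP, not 19 mm beyond it. That fits the earlier riding-up. I'll lower by 32 mm and push across again.

>>> move_arm(series=[{"claw":0,"travel":[0,-0.006,0.02],"dr":[0,0,0]},{"claw":0,"travel":[0,0,0.022],"dr":[0,0,0]},{"claw":0,"travel":[0,0.008,0],"dr":[0,0,0]},{"claw":0,"travel":[0,0.008,0],"dr":[0,0,0]},{"claw":0,"travel":[0,0.008,0],"dr":[0,0,0]},{"claw":0,"travel":[0,0.008,0],"dr":[0,0,0]},{"claw":0,"travel":[0,0.008,0],"dr":[0,0,0]}])

```text
time: 10.18
ee_pos: [0.5845, 0.064, 0.1596]
ee_rot: [-3.141, -0.001, -0.218]
wrist_force: [0.2, 2.8, 2.2]
opening: 0.002
grasp_force: 1.5
```

```bash
python3 -c "
from h import *
st();knob()"
```

```text
t 10.18 local TCP mm [ -0.4  10.1 159.6] rot [-3.1407e+00 -1.3000e-03 -2.1850e-01] F [0.2 2.8 2.2] op 0.002 j [0.09 0.39 1.64 0.   1.11 1.88]
scene 0.95 [326.3 225.7] r 11.0
side 0.63 [293.4 191.5] r 8.0
F,A [-0.006  0.131] res [-1.  -0.6 -1.   0.5] knob local [ -1.  -22.2 178.5]
```

>>> move_arm(series=[{"claw":0,"travel":[0,0.007,0],"dr":[0,0,0]},{"claw":0,"travel":[0,0.007,0],"dr":[0,0,0]},{"claw":0,"travel":[0,0.007,0],"dr":[0,0,0]},{"claw":0,"travel":[0,0.004,0],"dr":[0,0,0]},{"claw":0,"travel":[0,0.002,0],"dr":[0,0,0]},{"claw":0,"travel":[0,0,0],"dr":[0,0,0]}])

```text
time: 11.12
ee_pos: [0.5792, 0.0429, 0.1586]
ee_rot: [3.141, 0.001, -0.219]
wrist_force: [0.1, 2.8, -2.0]
opening: -0.001
grasp_force: 1.1
```

```bash
python3 -c "
from h import *
st();knob()"
```

```text
t 11.12 local TCP mm [ -1.  -11.7 158.6] rot [ 3.1412e+00  1.0000e-03 -2.1860e-01] F [ 0.1  2.8 -2. ] op -0.001 j [ 0.05  0.38  1.66 -0.    1.11  1.84]
scene 0.74 [312.5 228.5] r 11.0
side 0.85 [303.4 188.8] r 8.0
F,A [-0.006  0.263] res [-0.9 -0.4 -1.   0.9] knob local [ -1.  -44.2 174.1]
```

The lever is at the right end of the crossway (A ≈ 0.26). I'll go around behind it.

>>> move_arm(series=[{"claw":0,"travel":[0,-0.015,0],"dr":[0,0,0]},{"claw":0,"travel":[-0.034,0,0],"dr":[0,0,0]},{"claw":0,"travel":[-0.034,0,0.006],"dr":[0,0,0]},{"claw":0,"travel":[0,0.029,0.006],"dr":[0,0,0]},{"claw":0,"travel":[0,0.028,0],"dr":[0,0,0]},{"claw":0,"travel":[0.015,0,0],"dr":[0,0,0]},{"claw":0,"travel":[0.008,0,0],"dr":[0,0,0]},{"claw":0,"travel":[0.008,0,0],"dr":[0,0,0]},{"claw":0,"travel":[0.008,0,0],"dr":[0,0,0]},{"claw":0,"travel":[0.008,0,0],"dr":[0,0,0]}])

```text
time: 12.58
ee_pos: [0.5557, 0.0143, 0.1493]
ee_rot: [-3.142, 0.001, -0.218]
wrist_force: [-3.8, 1.2, 2.7]
opening: -0.0
grasp_force: 1.7
```

```bash
python3 -c "
from h import *
st();knob()"
```

```text
t 12.57 local TCP mm [-17.7 -44.7 149.3] rot [-3.1416e+00  1.3000e-03 -2.1800e-01] F [-3.8  1.2  2.7] op -0.0 j [0.   0.35 1.73 0.   1.06 1.79]
scene 0.83 [313.8 233.7] r 10.8
side 0.84 [290.9 190. ] r 7.0
F,A [0.093 0.23 ] res [ 2.3  0.6  2.4 -3.1] knob local [ 15.3 -38.8 174.8]
```

>>> move_arm(series=[{"claw":0,"travel":[0.008,0,0],"dr":[0,0,0]},{"claw":0,"travel":[0.008,0,0],"dr":[0,0,0]},{"claw":0,"travel":[0.008,0,0],"dr":[0,0,0]},{"claw":0,"travel":[0.008,0,0],"dr":[0,0,0]},{"claw":0,"travel":[0.008,0,0],"dr":[0,0,0]},{"claw":0,"travel":[0.006,0,0],"dr":[0,0,0]},{"claw":0,"travel":[0,0,0],"dr":[0,0,0]}])

```text
time: 13.65
ee_pos: [0.5925, 0.0055, 0.1493]
ee_rot: [3.141, -0.001, -0.218]
wrist_force: [-1.7, -0.6, -1.0]
opening: 0.001
grasp_force: 0.9
```

```bash
python3 -c "
from h import *
st();knob()"
```

```text
t 13.65 local TCP mm [ 20.1 -45.3 149.3] rot [ 3.1412e+00 -1.1000e-03 -2.1840e-01] F [-1.7 -0.6 -1. ] op 0.001 j [-0.01  0.4   1.64 -0.    1.09  1.78]
scene 0.61 [316.5 253. ] r 11.0
side 0.67 [276.5 184. ] r 7.8
F,A [0.324 0.233] res [ 2.   1.2  2.3 -1.1] knob local [ 52.7 -39.2 166.8]
```

>>> move_arm(series=[{"claw":0,"travel":[0.004,0,0],"dr":[0,0,0]},{"claw":0,"travel":[0.003,0,0],"dr":[0,0,0]},{"claw":0,"travel":[0.002,0,0],"dr":[0,0,0]},{"claw":0,"travel":[0,0,0],"dr":[0,0,0]}])

```text
time: 14.35
ee_pos: [0.5987, 0.0043, 0.149]
ee_rot: [3.141, 0.001, -0.218]
wrist_force: [-3.0, 1.0, -2.5]
opening: 0.0
grasp_force: 1.5
```

>>> move_arm(series=[{"claw":0,"travel":[0.002,0,0],"dr":[0,0,0]},{"claw":0,"travel":[0,0,0],"dr":[0,0,0]}])

```text
time: 14.6
ee_pos: [0.6004, 0.0039, 0.1492]
ee_rot: [3.141, 0.0, -0.218]
wrist_force: [-3.7, -0.1, -2.6]
opening: -0.001
grasp_force: 1.5
```

>>> move_arm(series=[{"claw":0,"travel":[0.0015,0,0],"dr":[0,0,0]},{"claw":0,"travel":[0,0,0],"dr":[0,0,0]}])

```text
time: 14.85
ee_pos: [0.6011, 0.0038, 0.1491]
ee_rot: [3.141, 0.001, -0.218]
wrist_force: [-4.2, 0.6, -2.0]
opening: 0.004
grasp_force: 2.2
```

>>> move_arm(series=[{"claw":0,"travel":[0.0015,0,0],"dr":[0,0,0]},{"claw":0,"travel":[0,0,0],"dr":[0,0,0]}])

```text
time: 15.1
ee_pos: [0.6018, 0.0036, 0.1489]
ee_rot: [3.141, 0.002, -0.218]
wrist_force: [-5.8, 0.3, -2.7]
opening: -0.002
grasp_force: 2.8
```

```bash
python3 -c "
from h import *
st();knob()"
```

```text
t 15.1 local TCP mm [ 29.6 -45.1 148.9] rot [ 3.1413e+00  2.3000e-03 -2.1840e-01] F [-5.8  0.3 -2.7] op -0.002 j [-0.01  0.42  1.62  0.    1.11  1.78]
scene 0.79 [317.4 258.8] r 11.6
side 0.73 [273.7 183.2] r 7.6
F,A [0.382 0.234] res [ 1.6  0.9  1.9 -0.5] knob local [ 61.7 -39.5 163.4]
```

>>> move_arm(series=[{"claw":0,"travel":[0.002,0,0],"dr":[0,0,0]},{"claw":0,"travel":[0,0,0],"dr":[0,0,0]}])

```text
time: 15.55
ee_pos: [0.6026, 0.0034, 0.1487]
ee_rot: [3.141, 0.004, -0.218]
wrist_force: [-7.4, 1.1, -2.8]
opening: -0.001
grasp_force: 3.6
```

>>> move_arm(series=[{"claw":0,"travel":[0.002,0,0],"dr":[0,0,0]},{"claw":0,"travel":[0,0,0],"dr":[0,0,0]}])

```text
time: 15.8
ee_pos: [0.6034, 0.0033, 0.1485]
ee_rot: [3.141, 0.006, -0.218]
wrist_force: [-8.7, 1.8, -2.0]
opening: -0.001
grasp_force: 4.4
```

The force now rises steadily against the stop, so the lever is home. I'll retreat and verify.

>>> move_arm(series=[{"claw":0,"travel":[-0.02,0,0],"dr":[0,0,0]},{"claw":0,"travel":[-0.04,0,0],"dr":[0,0,0]},{"claw":0,"travel":[-0.04,0,-0.04],"dr":[0,0,0]},{"claw":0,"travel":[-0.05,0,-0.05],"dr":[0,0,0]},{"claw":0,"travel":[0,0,-0.06],"dr":[0,0,0]},{"claw":0,"travel":[0,0,0],"dr":[0,0,0]},{"claw":0,"travel":[0,0,0],"dr":[0,0,0]}])

```text
time: 16.68
ee_pos: [0.4897, 0.0287, 0.2698]
ee_rot: [-3.141, -0.003, -0.218]
wrist_force: [-0.1, 0.3, 0.1]
opening: 0.003
grasp_force: 0.0
```

```bash
python3 - <<'E'
from h import *
import cv2
st();knob()
a=viewer.read_camera("scene"); b=viewer.read_camera("side")
cv2.imwrite("pics/c4.png",np.hstack([a[150:400,180:500],b[130:380,110:430]])[:,:,::-1])
E
```

```text
t 16.68 local TCP mm [-85.3 -44.9 269.8] rot [-3.1411 -0.0034 -0.2184] F [-0.1  0.3  0.1] op 0.003 j [ 0.04  0.16  1.68 -0.    1.3   1.82]
scene 0.65 [317.3 258.7] r 12.0
side 0.56 [276.7 182.4] r 10.0
F,A [0.371 0.246] res [0.3 0.2 0.4 0.1] knob local [ 59.8 -41.4 163.7]
```

View pics/c4.png

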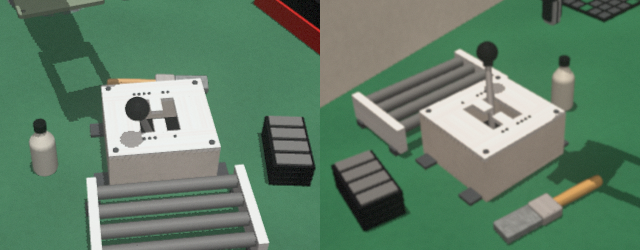

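The lever is fully forward in slot 3 (F ≈ 0.36–0.37, A ≈ 0.25). The bottle, carriers and brush are where they were, and the hand is clear.

```bash
python3 -c "
from rig import order
print(order.sign_off())"
```

```text
the job is handed in; nothing more can be done
None
```

I pushed the lever across to the right and then fully forward into slot 3, left the carriers, bottle and brush where they were, finished with the hand clear, and handed the job in at about 17 s. On the way across, the fingertips briefly rode up on the knob with about 30 N, and once passed over it with the grasp point about 16 mm from the lever's axis (limit 13 mm).

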